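# Put the slotted weights away on their storage stand

## Task

Put the two slotted weights away on the rod of the wooden stand: first push the big one along the board until the rod is fully home in its slot, then slide the small slotted one in sideways under the rod's head so that it lies flat on the big one with the rod fully home in its slot. Last, swing the keeper arm over them as far as it goes, and leave everything else on the bench where it is.

Things in the scene. Friction and masses are not known exactly. Their poses are not given: they have to be found in the camera images.
- stand: Fixed wooden board 285 x 210 mm, 15 mm thick, flat on the bench. Origin: on the rod's axis, on the board's underside. The board spans x -215 to +70 mm, y -80 to +130 mm in its own frame. Its +x axis points from the end where the big weight lies towards the rod (the loading direction), roughly world +y. At stand (0, +100 mm) a post of 24 mm diameter carries the keeper arm.
- rod_foot (a point): Where the rod's axis meets the top of the board, 15 mm above the bench; axes as the stand's. The fixed steel rod, 10 mm diameter, ends in a fixed black head of 24 mm diameter, whose underside is 71 mm and top 81 mm above the bench, so weights go on only from the side.
- big_weight: Loose plain steel disc, 100 mm diameter, 16 mm thick, about 0.8 kg, flat on the stand's board; too wide to grasp across. Origin: centre of its underside. A slot 18 mm wide, flared to 38 mm at the rim, runs from the rim on its own +x side to 6 mm past the centre. It starts 125 to 150 mm from the rod towards the stand's -x, mouth roughly towards the rod. Its final heading does not matter.
- small_weight: Loose plain steel disc, 60 mm diameter, 25 mm thick, about 0.4 kg, flat on the bench right of the stand. Origin: centre of its underside. A slot 16 mm wide, flared to 26 mm at the rim, runs from the rim on its own +x side to 6 mm past the centre. On the big weight its underside is 31 mm, its top 56 mm above the bench, 15 mm below the rod's head. Its final heading does not matter.
- plain_weight: Loose plain steel disc of the same size as the small weight, 60 mm diameter, 25 mm thick, but without a slot; it is not part of the job. Either of the two may lie in the nearer place. Origin: centre of its underside.
- keeper (a joint): Angle of the keeper arm about the vertical pivot, in rad: 0 = wide open, pointing along the stand's +x; it grows clockwise seen from above to the stop at 1.57 = closed, pointing along the stand's -y, the notch in its leading edge around the rod just below the head. Starts between 0 and 0.4, stays where left (stiff hinge, under 1 N at the knob).
- keeper_pivot (a point): The keeper's pivot axis on top of the post, at stand (0, +100 mm), 59.5 mm above the bench: the height of the arm's underside. The flat aluminium arm is 8 mm thick (top 67.5 mm above the bench), 36 mm wide and reaches 154 mm from the pivot; axes as the stand's.
- keeper_knob (a point): Middle of the upright black knob on the keeper arm, 140 mm from the pivot on the arm's middle line, 81.5 mm above the bench. The knob is 18 mm in diameter and rises from 67.5 to 95.5 mm above the bench; push it sideways.
- white_reel: Bystander: white reel with blue flanges, 60 mm diameter, 70 mm tall, standing beyond the stand. Origin: centre of its underside.
- yellow_reel: Bystander: yellow reel with blue flanges, 60 mm diameter, 70 mm tall, standing on the left. Origin: centre of its underside.
- tub: Bystander: clear plastic tub, 120 mm diameter, 70 mm tall, on the left. Origin: centre of its underside.
- battery: Bystander: red and black block battery 48 x 26 x 17 mm, lying beyond the stand. Origin: centre of its underside.
- pencil_tin: Bystander: blue tin 60 x 200 x 30 mm, lying beyond the stand. Origin: centre of its underside.
- screwdriver: Bystander: screwdriver with a red handle, lying on the bench on the left, near the robot. Origin: under its middle.
Things that resemble listed ones, but are neither listed nor needed, are in the scene too. Leave any orange or purple look-alike of the small_weight alone. Leave any orange or red look-alike of the big_weight alone.

How it is judged:
By the outcome, as a careful person would: the job done as asked, in the order asked, and still so for the second after the job is handed in, with the robot touching nothing.
It also fails if it takes over 70 s, if anything falls off the work surface, if the arm or the gripper's body presses on something with over 40 N, if the wrist force passes 120 N, or if a joint passes its speed limit or range.

## Robot

A 7-joint arm with a two-finger parallel gripper is mounted at the origin on the work surface. World frame = base frame: x ahead of the robot, y to its left, z up, the work surface at z = 0. Lengths are in m, angles in rad, forces in N, time in s.
With the tool pointing down it reaches from about 0.4 to 0.9 m from the base axis. Payload 5.5 kg.
Tool frame: the origin (TCP) lies at the centre of the arm's flange, where the gripper is bolted on; the fingertips stand 173 mm ahead of it and the grasp point (between the pads) lies 155 mm ahead of it; z points along the fingers, y is the line along which they close (so a half turn about z gives the same grasp; the last joint's range is limited). The gripper opens to 85 mm and grips with 20 to 120 N. Pads are 22 mm wide; open, the fingers measure 114 mm over their backs; the gripper's body (76 mm by 85 mm) begins 54 mm behind the grasp point. The pads swing forward as they close: fully open they stand 13 mm farther back than shut.
Start: joints at [-0.89, 0.501, -0.427, 1.55, 0.221, 1.138, -0.21], TCP at [0.264, 0.594, 0.405] pointing down, gripper open.
Joint ranges: [-2.88, 2.88], [-0.31, 2.03], [-1.54, 1.56], [0.2, 2.42], [-1.41, 4.55], [0.19, 2.02], [-2.57, 2.57]. Speed limits (rad/s): [2.57, 2.57, 3.14, 3.14, 3.14, 3.14, 3.14].

## Interface

Orientations are given as a unit quaternion [x, y, z, w].
In Python, from plant import * gives the robot as it stands.
- The arm moves only by the tool apply_moves, never from a script. Its argument "motion" is text: rows parted by semicolons, each of 5 numbers parted by spaces: the opening, from -1 (shut) to 1 (fully open), then the shift along the tool's x, y, z as a fraction of full scale, then the turn about the tool's z as a fraction of full scale. A call has 1 to 5 rows; each row is the pose to reach, as a shift and turn from the pose commanded when the call began, along the tool's axes at that moment, turning the shorter way round; what a row does not reach only later rows make up. Full scale, the value 1, is 0.5 m for a shift and pi rad for a turn. A row lasts 1/12 s, in which the tool goes at most 41.7 mm and 7.16 degrees, less where a joint would pass 70% of its speed; a pose out of reach is approached as far as the arm can. A call with a number of a shift or a turn outside -1 to 1 is refused whole. A call with a gripper value outside its range is refused whole. The fingers move at their own pace and stop on an object; the grip force is fixed at half the most. Time passes only in rows, so rows that repeat a pose let the fingers close. It gives the time, the measured TCP pose, the force, the opening and the grip force at its end, in the units of the state.
- sense(): the state, without advancing time (a new reading comes with each control period).
- grab_frame(name): name is "side" or "top" or "wrist"; returns a dict with "pixels" (384x512x3 uint8, blue, green, red), "mtx" (3x3 intrinsics, pixels), "k1" (the pictures are not rectified: a ray, as slopes to the right and down, at radius r is drawn at 1 + k1 r^2 times it, then the intrinsics apply), "rvec" (rotation vector, rad) and "tvec" (3), from world to camera coordinates, as OpenCV has them; the wrist camera has in their place "hand_eye" (4x4, takes a point from camera to tool coordinates, whose origin is the TCP and whose axes are the flange's). Camera axes: x right, y down, z forward; pixel columns grow to the right and rows downward; lengths in m; the calibration is good to about 2 mm. A picture is of the moment at which its call begins: read the wrist's pose just before it. There is no depth.
- hand_in(): hands the job in; it is judged then, once.
The state is a dict: "time": time; "joint_positions": joint angles; "joint_velocities": joint speeds; "joint_efforts": joint torques, N m; "ee_pos": TCP position; "orientation": TCP orientation; "ft_force": force on the tool from outside, world axes, zero at the start; "wrist_torque": the same for the moment, N m; "gripper_width": finger opening in m; "finger_force": force on a finger pad.
Only numpy, scipy, OpenCV 4.12 (cv2) and the standard library are available. Lean on these libraries where they do the work, as an engineer would, in place of code of your own. Each camera call takes 0.05 s, during which the arm holds its last target. There are 200 camera calls.

## Working session

There is one attempt and no reset: what is moved stays moved. The work goes in short steps, Python scripts to look and compute and a tool call to move; the robot and the scene stay as the last step left them, time stands still between calls to the robot, and variables do not carry over. Pictures are saved under pics/ and viewed, at most 10 in all, crops included, and the job is handed in when it is done.

Besides the shell and the picture viewer there is one more tool, called after "Request:" as name(argument=value, ...) on one line, values as JSON. apply_moves: Moves the arm, as the interface text tells. Shift numbers are shares of 0.5 m and turn numbers shares of pi rad, none past 1 either way. Its arguments: {"type":"object","properties":{"motion":{"type":"string"}},"required":["motion"]}

```bash
mkdir -p pics; ls; python3 - <<'E'
from plant import *
import cv2
s=sense(); print({k:(v if not hasattr(v,'round') else v) for k,v in s.items()})
for n in ("side","top"):
    f=grab_frame(n); cv2.imwrite(f"pics/{n}0.png",cv2.resize(f["pixels"],(800,600),interpolation=cv2.INTER_CUBIC)); print(n,f["mtx"],f["k1"],f["rvec"],f["tvec"])
f=grab_frame("wrist");print(f["hand_eye"],f["mtx"],f["k1"])
E
```

```text
pics
{'time': 0.0, 'joint_positions': array([-0.88979238,  0.50181428, -0.42675351,  1.55145537,  0.22079453,
        1.13827706, -0.21030591]), 'joint_velocities': array([-2.05798677e-03, -7.06344788e-04, -3.78211253e-05, -2.38340416e-03,
        1.06874041e-04,  1.19845721e-03, -4.51046352e-04]), 'joint_efforts': array([-9.40027494e-04, -5.69504571e+01, -5.81655800e+00, -2.80940330e+01,
        1.07964833e-02,  1.18443085e-02, -4.83920019e-06]), 'ee_pos': array([0.26366346, 0.5937334 , 0.4036745 ]), 'orientation': array([ 2.07378613e-01,  9.78260295e-01, -9.25885400e-04, -2.21267234e-04]), 'ft_force': array([-0.27903489, -0.03303701, -0.09505474]), 'wrist_torque': array([-0.02946516,  0.01229956, -0.04644472]), 'finger_force': 0.0, 'gripper_width': 0.08536991498752616}
side [[470.35163615   0.         261.98234398]
 [  0.         470.35163615 196.03689745]
 [  0.           0.           1.        ]] 0.015868671942392675 [ 2.39623911 -0.23766903  0.06798776] [-0.52885194  0.17259805  1.334481  ]
top [[436.45177328   0.         255.88000329]
 [  0.         436.45177328 200.64169242]
 [  0.           0.           1.        ]] -0.1137540826369169 [ 2.15174612 -2.16251731  0.09253443] [0.05355369 0.54253338 1.39412228]
[[-6.10345199e-04 -9.52669859e-01 -3.04006195e-01  7.89222857e-02]
 [ 9.99998729e-01 -1.02927707e-03  1.21779368e-03  1.41259213e-04]
 [-1.47306194e-03 -3.04005065e-01  9.52669277e-01  3.17358667e-02]
 [ 0.00000000e+00  0.00000000e+00  0.00000000e+00  1.00000000e+00]] [[325.79827769   0.         256.82242546]
 [  0.         325.79827769 196.66178675]
 [  0.           0.           1.        ]] 0.02078129971841818
```

View pics/top0.png

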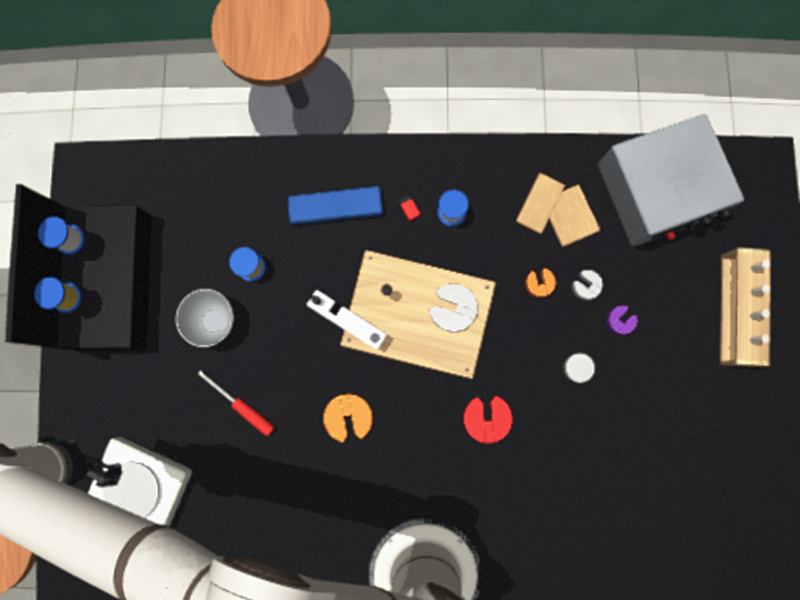

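View pics/side0.png

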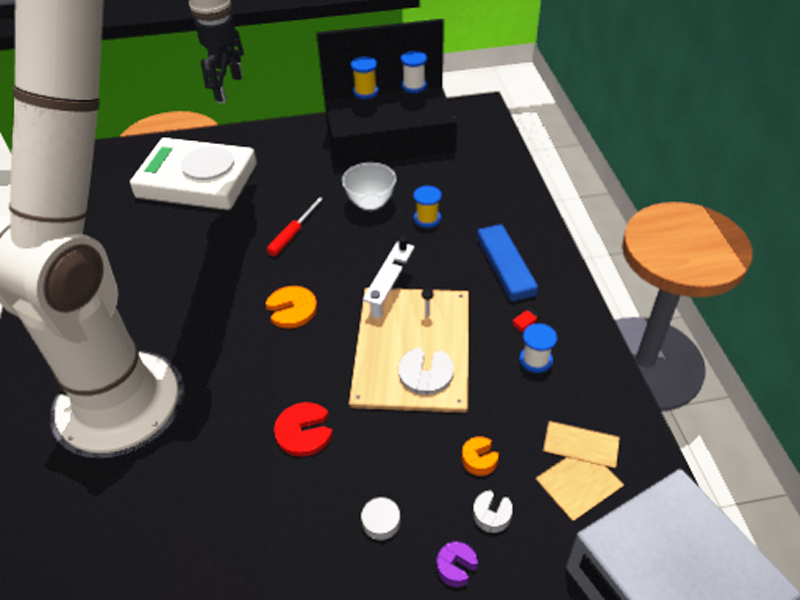

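The top view shows the stand at the centre, with rod head at (387,290), big weight at (454,308) and keeper knob near (318,299). The small slotted weight is at (588,285) and the plain one at (580,368). The side view agrees. Next I'll enlarge and measure.

```bash
cat > h.py <<'E'
from plant import *
import cv2, numpy as np
from scipy.spatial.transform import Rotation as R
def cam(f,s=None):
    if "rvec" in f:
        M=cv2.Rodrigues(np.array(f["rvec"],float))[0]; return M,np.array(f["tvec"],float).ravel()
    T=np.eye(4);T[:3,:3]=R.from_quat(s["orientation"]).as_matrix();T[:3,3]=s["ee_pos"]
    C=np.linalg.inv(T@np.array(f["hand_eye"])); return C[:3,:3],C[:3,3]
def D(f): return np.array([f["k1"],0,0,0,0.])
def pix2w(f,uv,z,s=None):
    M,t=cam(f,s); uv=np.array(uv,float).reshape(-1,1,2)
    n=cv2.undistortPoints(uv,f["mtx"],D(f)).reshape(-1,2)
    d=np.c_[n,np.ones(len(n))]@M; o=-M.T@t
    return o+d*((np.atleast_1d(z)-o[2])/d[:,2])[:,None]
def w2pix(f,P,s=None):
    M,t=cam(f,s); return cv2.projectPoints(np.array(P,float).reshape(-1,1,3),cv2.Rodrigues(M)[0],t,f["mtx"],D(f))[0].reshape(-1,2)
def rect(f,c,z,half,n,s=None):
    "orthographic view of plane z: rows = -x, cols = -y"
    g=np.linspace(half,-half,n); X,Y=np.meshgrid(c[0]+g,c[1]+g,indexing="ij")
    p=w2pix(f,np.c_[X.ravel(),Y.ravel(),np.full(X.size,z)],s).astype(np.float32).reshape(n,n,2)
    return cv2.remap(f["pixels"],p[...,0],p[...,1],cv2.INTER_CUBIC)
E
python3 - <<'E'
from h import *
f=grab_frame("top"); g=grab_frame("side")
k=512/800
def T(n,u,z): print(n,pix2w(f,np.array(u)*k,z).round(4).tolist())
T("corners",[(369,250),(495,283),(472,378),(342,347)],.015)
T("rodhead",[(387,290)],.081);T("big",[(454,308)],.031);T("knob",[(318,299)],.0955);T("pivotend",[(376,339)],.0675)
T("small",[(588,285)],.025);T("plain",[(580,368)],.025)
def S(n,u,z): print(n,pix2w(g,np.array(u)*k,z).round(4).tolist())
S("s corners",[(468,290),(467,409),(351,406)],.015);S("s head",[(428,294)],.081);S("s big",[(426,370)],.031);S("s small",[(493,509)],.025)
b=pix2w(f,[np.array((454,308))*k],.031)[0];s=pix2w(f,[np.array((588,285))*k],.025)[0]
im=[np.hstack([rect(c,b,.031,.07,300),rect(c,s,.025,.07,300)]) for c in (f,g)]
cv2.imwrite("pics/r.png",np.vstack(im))
E
```

```text
corners [[0.681, 0.1164, 0.015], [0.6081, -0.1507, 0.015], [0.408, -0.0991, 0.015], [0.4742, 0.173, 0.015]]
rodhead [[0.5852, 0.0755, 0.081]]
big [[0.5535, -0.0622, 0.031]]
knob [[0.566, 0.2133, 0.0955]]
pivotend [[0.4871, 0.0985, 0.0675]]
small [[0.6013, -0.3465, 0.025]]
plain [[0.4268, -0.324, 0.025]]
s corners [[0.6841, 0.1258, 0.015], [0.6126, -0.1531, 0.015], [0.4134, -0.1057, 0.015]]
s head [[0.5899, 0.0713, 0.081]]
s big [[0.5571, -0.0666, 0.031]]
s small [[0.6051, -0.3499, 0.025]]
```

View pics/r.png

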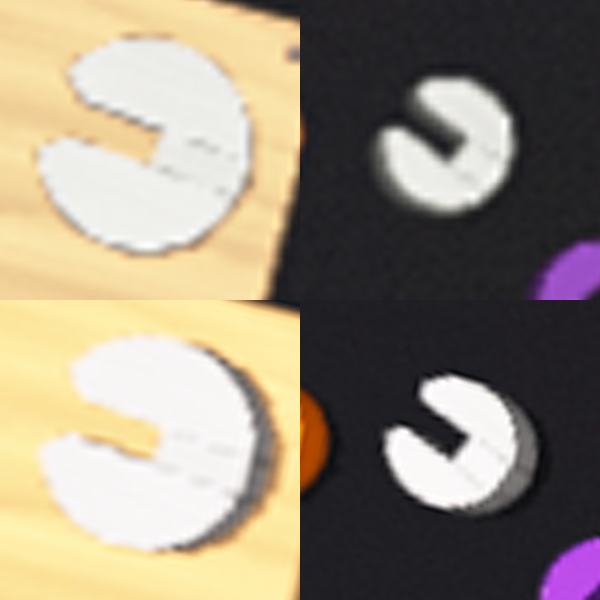

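The rectified crops show the big weight's slot facing the rod (heading about 74° in world). The small white weight is the slotted one, with its slot heading about 61°. Both cameras agree to about 4 mm. I'll start travelling and refine the numbers from there.

Request:
apply_moves(motion="0.18 -0.29 -0.29 0 0.15;0.18 -0.29 -0.29 0 0.15;0.18 -0.29 -0.29 0 0.15;0.18 -0.29 -0.29 0 0.15;0.18 -0.29 -0.29 0 0.15")

```text
time: 0.67
ee_pos: [0.338, 0.4003, 0.4046]
orientation: [0.433, 0.902, -0.0, 0.0]
ft_force: [0.8, -0.3, 0.2]
gripper_width: 0.0504
finger_force: 0.0
```

Request:
apply_moves(motion="0.18 -0.38 -0.13 0 0.15;0.18 -0.38 -0.13 0 0.15;0.18 -0.38 -0.13 0 0.15;0.18 -0.38 -0.13 0 0.15;0.18 -0.38 -0.13 0 0.15")

```text
time: 1.08
ee_pos: [0.4072, 0.2111, 0.4049]
orientation: [0.632, 0.775, 0.0, 0.0]
ft_force: [1.3, -0.6, -1.7]
gripper_width: 0.0504
finger_force: 0.0
```

```bash
cat >> h.py <<'E'
def blob(f,c,z,half,kind,s=None,n=400):
    "largest blob nearest centre in the rectified view: centroid of hull + min circle, world"
    im=rect(f,c,z,half,n,s); hsv=cv2.cvtColor(im,cv2.COLOR_BGR2HSV)
    m={"white":(hsv[...,1]<45)&(hsv[...,2]>150),"dark":hsv[...,2]<70,"wood":(hsv[...,1]>45)&(hsv[...,2]>90)}[kind].astype(np.uint8)
    cs=cv2.findContours(m,cv2.RETR_EXTERNAL,cv2.CHAIN_APPROX_NONE)[0]; k=max(cs,key=cv2.contourArea)
    (u,v),r=cv2.minEnclosingCircle(k); q=2*half/(n-1)
    P=lambda u,v:(c[0]+half-v*q, c[1]+half-u*q)
    return np.round(P(u,v),4), round(r*q,4), k.reshape(-1,2)@np.array([[0,-q],[-q,0]])+np.array([c[0]+half,c[1]+half])
def to_tool(d,s):
    "world shift -> move numbers; also tool y heading"
    M=R.from_quat(s["orientation"]).as_matrix(); return (M.T@np.array(d)/.5).round(4), np.degrees(np.arctan2(M[1,1],M[0,1])).round(2)
E
python3 - <<'E'
from h import *
s=sense(); print(s["ee_pos"],s["joint_positions"].round(2),s["gripper_width"])
for n in ("top","side"):
    f=grab_frame(n)
    print(n)
    for nm,c,z,h,kd in (("big",(.555,-.064),.031,.062,"white"),("small",(.603,-.348),.025,.045,"white"),("plain",(.427,-.324),.025,.045,"white"),("head",(.5875,.0735),.081,.018,"dark"),("knob",(.566,.2133),.0955,.018,"dark")):
        p,r,k=blob(f,c,z,h,kd); 
        M=cv2.moments(k.astype(np.float32)); cc=np.array([M["m10"],M["m01"]])/M["m00"]
        print(nm,p,r,"slot heading",np.degrees(np.arctan2(*(p-cc)[::-1])).round(1))
E
```

```text
[0.40724653 0.21112652 0.40493523] [-0.43  0.13 -0.12  2.02  0.02  0.99 -0.35] 0.05042663492333254
top
big [ 0.5559 -0.0598] 0.0509 slot heading 68.0
small [ 0.6041 -0.3459] 0.0308 slot heading 47.5
plain [ 0.4286 -0.3226] 0.0307 slot heading 80.2
head [0.5861 0.077 ] 0.0097 slot heading 147.8
knob [0.571  0.2216] 0.0162 slot heading 8.5
side
big [ 0.5566 -0.0613] 0.0516 slot heading 74.4
small [ 0.6047 -0.3473] 0.0311 slot heading 53.2
plain [ 0.4294 -0.3242] 0.0309 slot heading 175.4
head [0.5888 0.0787] 0.021 slot heading 131.7
knob [0.566  0.2147] 0.0245 slot heading -131.9
```

Request:
apply_moves(motion="0.18 -0.747 0.112 0 0.135;0.18 -0.747 0.112 0 0.135;0.18 -0.747 0.112 0 0.135;0.18 -0.747 0.112 0 0.135;0.18 -0.747 0.112 0 0.135")

```text
time: 1.6
ee_pos: [0.4802, 0.0182, 0.405]
orientation: [0.779, 0.627, 0.0, 0.0]
ft_force: [0.3, 0.1, 0.3]
gripper_width: 0.0507
finger_force: 0.0
```

Request:
apply_moves(motion="0.18 -0.285 0.184 0.2 0;0.18 -0.285 0.184 0.2 0;0.18 -0.285 0.184 0.2 0;0.18 -0.285 0.184 0.2 0;0.18 -0.285 0.184 0.2 0")

```text
time: 2.02
ee_pos: [0.54, -0.1419, 0.3029]
orientation: [0.779, 0.627, -0.001, 0.0]
ft_force: [-0.3, -0.2, 0.4]
gripper_width: 0.0505
finger_force: 0.0
```

```bash
python3 - <<'E'
from h import *
s=sense(); print(s["ee_pos"],s["joint_positions"].round(2),s["gripper_width"])
t=np.array([.5373,-.1434,.19]);print(to_tool(t-s["ee_pos"],s))
f=grab_frame("wrist")
for nm,c,z,h,kd in (("big",(.556,-.061),.031,.065,"white"),("small",(.603,-.348),.025,.045,"white")):
    p,r,k=blob(f,c,z,h,kd,s);print(nm,p,r)
cv2.imwrite("pics/w1.png",f["pixels"])
E
```

```text
[ 0.54003641 -0.14190519  0.30288198] [ 0.07  0.43  0.17  1.89 -0.09  0.83  0.08] 0.050536465166420186
(array([-0.0039, -0.0046,  0.2258]), np.float64(-12.29))
big [ 0.5557 -0.0604] 0.0495
small [ 0.6218 -0.345 ] 0.0126
```

View pics/w1.png

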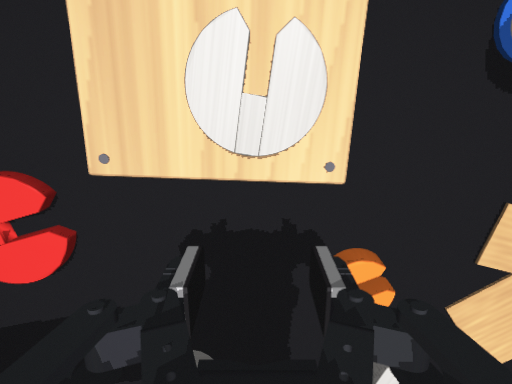

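The wrist view shows the big disc at (256,82) with its slot pointing straight ahead, in line with the fingers. I'll lower and push.

Request:
apply_moves(motion="0.18 -0.004 -0.005 0.08 0;0.18 -0.004 -0.005 0.15 0;0.18 -0.004 -0.005 0.2 0;0.18 -0.004 -0.005 0.226 0;0.18 -0.004 -0.005 0.226 0")

```text
time: 2.48
ee_pos: [0.5355, -0.1397, 0.1887]
orientation: [0.778, 0.628, -0.002, -0.002]
ft_force: [0.2, 0.2, 0.2]
gripper_width: 0.0509
finger_force: 0.0
```

Request:
apply_moves(motion="0.18 0.03 0 0 0;0.18 0.05 0 0 0;0.18 0.07 0 0 0;0.18 0.09 0 0 0;0.18 0.11 0 0 0")

```text
time: 2.9
ee_pos: [0.5491, -0.0872, 0.193]
orientation: [0.779, 0.628, 0.0, 0.001]
ft_force: [-1.3, -5.4, 2.7]
gripper_width: 0.0504
finger_force: 2.5
```

Request:
apply_moves(motion="0.18 0.02 0 0 0;0.18 0.04 0 0 0;0.18 0.06 0 0 0;0.18 0.08 0 0 0;0.18 0.08 0 0 0")

```text
time: 3.32
ee_pos: [0.5579, -0.0456, 0.1926]
orientation: [0.778, 0.629, 0.001, 0.0]
ft_force: [0.3, -0.9, 0.8]
gripper_width: 0.0506
finger_force: 0.6
```

```bash
python3 - <<'E'
from h import *
s=sense(); print(s["ee_pos"],s["ft_force"],s["gripper_width"])
f=grab_frame("wrist")
for n,c,z,h in (("wrist",(.575,.03),.031,.065),):
    p,r,k=blob(f,c,z,h,"white",s);print(n,p,r)
p=np.array([.587,.077,.19])-s["ee_pos"];print(to_tool(p,s))
cv2.imwrite("pics/w2.png",f["pixels"])
E
```

```text
[ 0.5578769  -0.04558096  0.19258271] [ 0.29441912 -0.93084062  0.83144288] 0.050598959986432074Traceback (most recent call last):
  File "<stdin>", line 5, in <module>
  File "h.py", line 26, in blob
    cs=cv2.findContours(m,cv2.RETR_EXTERNAL,cv2.CHAIN_APPROX_NONE)[0]; k=max(cs,key=cv2.contourArea)
                                                                         ~~~^^^^^^^^^^^^^^^^^^^^^^^^
ValueError: max() iterable argument is empty
```

```bash
python3 - <<'E'
from h import *
s=sense()
f=grab_frame("wrist")
p=np.array([.587,.077,.19])-s["ee_pos"];print(to_tool(p,s))
cv2.imwrite("pics/w2.png",f["pixels"])
g=grab_frame("side");p,r,k=blob(g,(.571,.011),.031,.062,"white");print(p,r)
cv2.imwrite("pics/w2.png",np.hstack([f["pixels"][:,:400],cv2.resize(rect(g,(.575,.03),.031,.09,384),(384,384))]))
E
```

```text
(array([0.2532, 0.0058, 0.0051]), np.float64(-12.1))
[ 0.5623 -0.0272] 0.0263
```

View pics/w2.png

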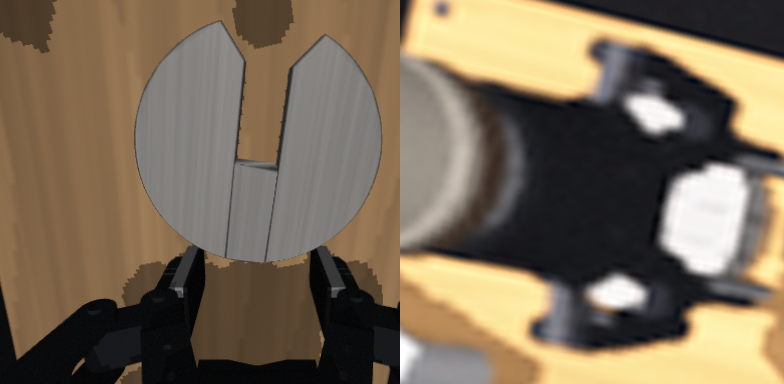

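The disc (centre about (258,150)) sits in the cradle between both fingers, slot ahead toward the rod. I'll keep pushing.

Request:
apply_moves(motion="0.18 0.02 0.003 0 0;0.18 0.04 0.006 0 0;0.18 0.06 0.006 0 0;0.18 0.08 0.006 0 0;0.18 0.1 0.006 0 0")

```text
time: 3.88
ee_pos: [0.5705, 0.0006, 0.1916]
orientation: [0.779, 0.628, -0.0, 0.0]
ft_force: [-0.5, -3.2, 0.7]
gripper_width: 0.0501
finger_force: 2.0
```

Request:
apply_moves(motion="0.18 0.012 0 0 0;0.18 0.022 0 0 0;0.18 0.03 0 0 0;0.18 0.036 0 0 0;0.18 0.04 0 0 0")

```text
time: 4.3
ee_pos: [0.5746, 0.0198, 0.1916]
orientation: [0.778, 0.628, -0.0, -0.0]
ft_force: [-0.5, -3.5, 0.1]
gripper_width: 0.0507
finger_force: 2.0
```

Request:
apply_moves(motion="0.18 0.004 0 0 0;0.18 0.008 0 0 0;0.18 0.008 0 0 0")

```text
time: 4.55
ee_pos: [0.5755, 0.0239, 0.1916]
orientation: [0.778, 0.628, 0.0, -0.0]
ft_force: [-0.7, -2.5, -0.1]
gripper_width: 0.0503
finger_force: 1.6
```

```bash
python3 - <<'E'
from h import *
s=sense();print(s["ee_pos"],s["ft_force"])
p=np.array([.587,.077,.19])-s["ee_pos"];print(to_tool(p,s))
f=grab_frame("wrist"); g=grab_frame("top"); h=grab_frame("side")
cv2.imwrite("pics/w3.png",np.hstack([f["pixels"][:,:400],rect(g,(.587,.077),.031,.09,384)]))
E
```

```text
[0.57554691 0.02388711 0.19162851] [-0.74211598 -2.49892401 -0.13126401]
(array([ 1.087e-01, -1.000e-04,  3.300e-03]), np.float64(-12.23))
```

View pics/w3.png

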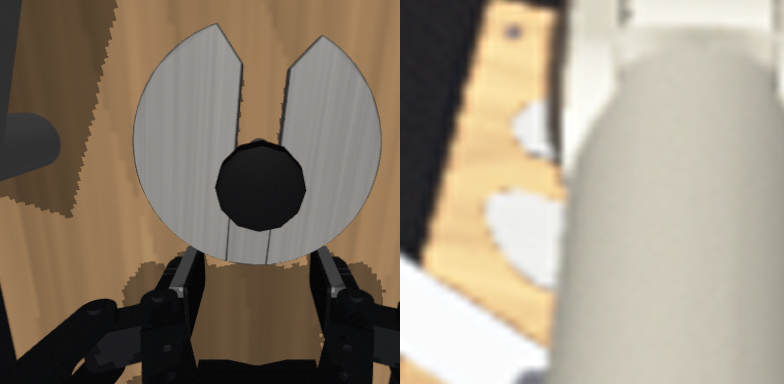

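Head at (260,185) sits over the disc and the rod is deep in the slot. Force is still only sliding friction, so I'll push to the stop.

Request:
apply_moves(motion="0.18 0.003 0 0 0;0.18 0.006 0 0 0;0.18 0.006 0 0 0")

```text
time: 4.95
ee_pos: [0.576, 0.0255, 0.1916]
orientation: [0.779, 0.627, -0.001, 0.0]
ft_force: [-0.5, -5.4, 1.4]
gripper_width: 0.0504
finger_force: 2.7
```

Request:
apply_moves(motion="0.18 0.003 0 0 0;0.18 0.006 0 0 0;0.18 0.006 0 0 0")

```text
time: 5.2
ee_pos: [0.5762, 0.0262, 0.1916]
orientation: [0.779, 0.627, -0.002, 0.001]
ft_force: [-2.2, -9.8, 2.7]
gripper_width: 0.0505
finger_force: 4.9
```

Request:
apply_moves(motion="0.18 0.004 0 0 0;0.18 0.008 0 0 0;0.18 0.008 0 0 0")

```text
time: 5.45
ee_pos: [0.5765, 0.0271, 0.1915]
orientation: [0.78, 0.626, -0.004, 0.002]
ft_force: [-4.7, -17.5, 4.7]
gripper_width: 0.0504
finger_force: 8.3
```

Request:
apply_moves(motion="0.18 -0.03 0 0 0;0.18 -0.08 0 0 0;0.18 -0.12 0 -0.05 0;0.18 -0.12 0 -0.1 0;0.18 -0.12 0 -0.15 0")

```text
time: 5.87
ee_pos: [0.5645, -0.0263, 0.2672]
orientation: [0.779, 0.627, -0.0, -0.001]
ft_force: [0.2, 0.6, -0.3]
gripper_width: 0.0503
finger_force: 0.0
```

```bash
python3 - <<'E'
from h import *
s=sense();print(s["ee_pos"],s["ft_force"])
f=grab_frame("wrist")
print(blob(f,(.588,.078),.031,.065,"white",s)[:2])
for n in ("side","wrist"):
    f=grab_frame(n); 
    q=[rect(f,(.588,.078),.031,.075,300,s)]
    q.append(rect(f,(.588,.078),.081,.075,300,s))
    cv2.imwrite(f"pics/_{n}.png",np.hstack(q))
cv2.imwrite("pics/w4.png",np.vstack([cv2.imread("pics/_side.png"),cv2.imread("pics/_wrist.png")]))
print(to_tool(np.array([.6044,-.3466,.30])-s["ee_pos"],s))
E
```

```text
[ 0.56452992 -0.0262857   0.26718922] [ 0.19367641  0.62438122 -0.30578385]
(array([0.6071, 0.0589]), 0.0394)
(array([-0.6086,  0.2151, -0.0662]), np.float64(-12.37))
```

View pics/w4.png

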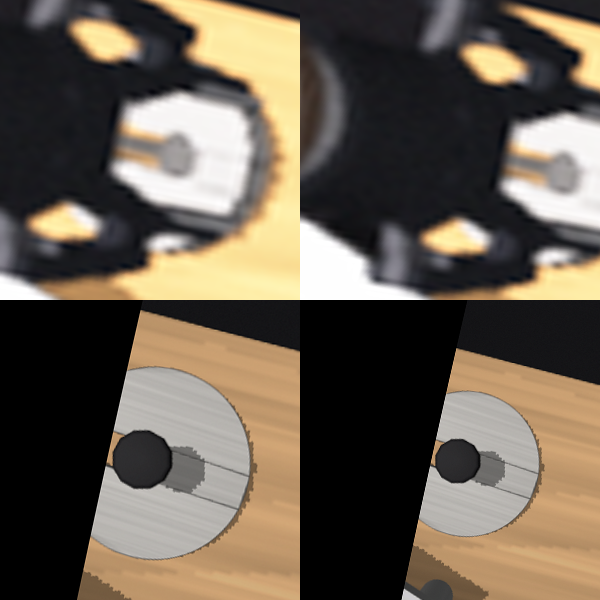

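The disc sits concentric under the rod head, and the push stopped hard at 17.5 N, so the big weight is home. Next is the small weight.

Request:
apply_moves(motion="1 -0.721 0.176 -0.026 0.109;1 -0.721 0.176 -0.026 0.109;1 -0.721 0.176 -0.026 0.109;1 -0.721 0.176 -0.026 0.109;1 -0.721 0.176 -0.026 0.109")

```text
time: 6.43
ee_pos: [0.5703, -0.2338, 0.2727]
orientation: [0.874, 0.487, -0.0, -0.001]
ft_force: [-0.2, 0.7, -0.2]
gripper_width: 0.0853
finger_force: 0.0
```

Request:
apply_moves(motion="1 -0.273 0.179 0 0;1 -0.273 0.179 0 0;1 -0.273 0.179 0 0;1 -0.273 0.179 0 0;1 -0.273 0.179 0 0")

```text
time: 6.85
ee_pos: [0.5709, -0.406, 0.2729]
orientation: [0.876, 0.482, -0.002, 0.003]
ft_force: [-1.7, -1.1, 0.0]
gripper_width: 0.0856
finger_force: 0.0
```

Request:
apply_moves(motion="1 0 0 0 0;1 0 0 0 0")

```text
time: 7.02
ee_pos: [0.5744, -0.3955, 0.2721]
orientation: [0.874, 0.486, 0.0, -0.002]
ft_force: [0.2, 0.6, 0.2]
gripper_width: 0.0854
finger_force: 0.0
```

```bash
python3 - <<'E'
from h import *
s=sense();print(s["ee_pos"],s["gripper_width"])
f=grab_frame("wrist")
c=(.6044,-.3466)
p,r,k=blob(f,c,.025,.04,"white",s);print(p,r)
im=rect(f,p,.025,.045,400,s); cv2.imwrite("pics/w5.png",np.hstack([im,cv2.resize(f["pixels"],(400,300)).repeat(1,0) if 0 else cv2.copyMakeBorder(cv2.resize(f["pixels"],(400,300)),0,100,0,0,cv2.BORDER_CONSTANT)]))
print(to_tool(np.array([*p,.172])-s["ee_pos"],s))
E
```

```text
[ 0.57437172 -0.39546507  0.27213866] 0.0854483781925989
[ 0.6038 -0.3466] 0.0296
(array([ 0.1137, -0.0011,  0.2005]), np.float64(-31.84))
```

View pics/w5.png

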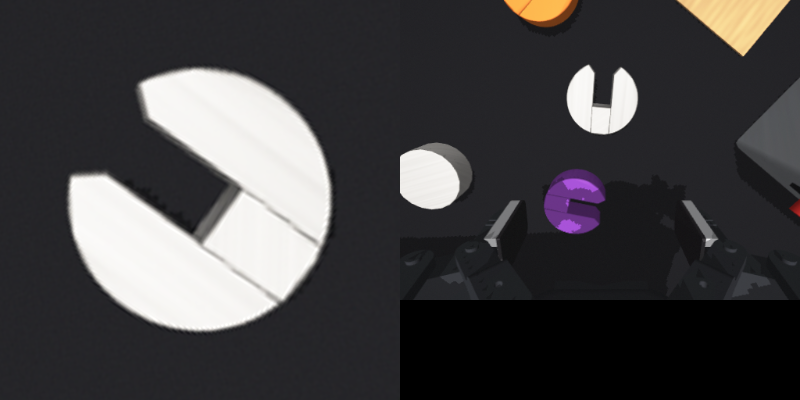

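The slot heading measures 54.5°, and the tool is at 58°. I'll turn 3.7°, go over it and descend.

Request:
apply_moves(motion="1 0.06 -0.001 0 0.02;1 0.114 -0.001 0.03 0.02;1 0.114 -0.001 0.08 0.02;1 0.114 -0.001 0.12 0.02;1 0.114 -0.001 0.16 0.02")

```text
time: 7.48
ee_pos: [0.6055, -0.3436, 0.1927]
orientation: [0.888, 0.461, 0.001, -0.001]
ft_force: [-0.3, -0.0, 0.2]
gripper_width: 0.0854
finger_force: 0.0
```

Request:
apply_moves(motion="1 0 0 0.02 0;1 0 0 0.035 0;1 0 0 0.035 0")

```text
time: 7.73
ee_pos: [0.6038, -0.3462, 0.1748]
orientation: [0.888, 0.459, -0.001, -0.001]
ft_force: [-0.3, 0.3, -0.2]
gripper_width: 0.0856
finger_force: 0.0
```

Request:
apply_moves(motion="-0.2 0 0 0 0;-0.2 0 0 0 0;-0.2 0 0 0 0;-0.2 0 0 0 0;-0.2 0 0 0 0")

```text
time: 8.15
ee_pos: [0.6047, -0.3485, 0.1785]
orientation: [0.889, 0.458, 0.001, 0.001]
ft_force: [-0.7, 0.5, 6.4]
gripper_width: 0.058
finger_force: 65.5
```

Request:
apply_moves(motion="-0.2 0 0 0 0;-0.2 0 0 -0.02 0;-0.2 0 0 -0.06 0;-0.2 0 0 -0.12 0;-0.2 0 0 -0.2 0")

```text
time: 8.57
ee_pos: [0.6021, -0.3468, 0.2739]
orientation: [0.889, 0.458, -0.002, -0.003]
ft_force: [-0.5, 0.3, -3.4]
gripper_width: 0.058
finger_force: 65.3
```

Gripped and lifted (about 3.4 N extra). The fingertips touched the bench at TCP z≈0.1785, so the weight's underside is at TCP minus 0.1785. Carrying it to behind the rod.

Request:
apply_moves(motion="-0.2 0.1 -0.097 0 -0.03;-0.2 0.431 -0.419 0 -0.124;-0.2 0.431 -0.419 0 -0.124;-0.2 0.431 -0.419 0 -0.124;-0.2 0.431 -0.419 0 -0.124")

```text
time: 8.98
ee_pos: [0.5711, -0.1403, 0.2768]
orientation: [0.783, 0.622, -0.0, -0.0]
ft_force: [0.8, 0.1, -3.5]
gripper_width: 0.0577
finger_force: 65.4
```

Request:
apply_moves(motion="-0.2 0.171 -0.068 0 0;-0.2 0.171 -0.068 0 0;-0.2 0.171 -0.068 0 0;-0.2 0.171 -0.068 0 0;-0.2 0.171 -0.068 0 0")

```text
time: 9.4
ee_pos: [0.5584, -0.05, 0.2767]
orientation: [0.783, 0.623, -0.0, -0.0]
ft_force: [0.8, -1.0, -3.6]
gripper_width: 0.0581
finger_force: 65.4
```

```bash
python3 - <<'E'
from h import *
s=sense();print(s["time"],s["ee_pos"],s["gripper_width"],s["joint_velocities"].round(3))
f=grab_frame("wrist");s=sense();f=grab_frame("wrist")
p,r,k=blob(f,(.585,.0765),.081,.03,"dark",s);print("head",p,r)
print(to_tool(np.array([*p,.2125])-s["ee_pos"],s))
print("head/gp px",w2pix(f,[[*p,.081],[*s["ee_pos"][:2],s["ee_pos"][2]-.1535]],s))
cv2.imwrite("pics/w6.png",f["pixels"])
E
```

```text
9.4 [ 0.55836355 -0.05004652  0.2767142 ] 0.058076702551957946 [ 0.039  0.009  0.035 -0.014  0.006 -0.002  0.   ]
head [0.585  0.0809] 0.0395
(array([ 0.2704, -0.0088,  0.1282]), np.float64(-13.15))
head/gp px [[248.8023998  -50.42148825]
 [259.44776717 284.24780059]]
```

View pics/w6.png

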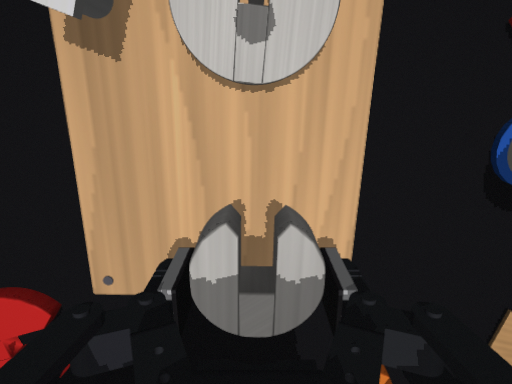

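The weight is level in the hand, centred at about (258,270) with its slot pointing straight forward. Moving nearer to measure the rod head.

Request:
apply_moves(motion="-0.2 0.06 0 0 0;-0.2 0.11 0 0 0;-0.2 0.11 0 0 0;-0.2 0.11 0 0 0")

```text
time: 9.83
ee_pos: [0.5716, 0.0028, 0.2764]
orientation: [0.783, 0.622, 0.0, -0.0]
ft_force: [-0.4, -0.8, -3.1]
gripper_width: 0.0577
finger_force: 65.4
```

```bash
python3 - <<'E'
from h import *
s=sense();print(s["time"],s["ee_pos"],s["joint_velocities"].round(3))
f=grab_frame("wrist")
p,r,k=blob(f,(.585,.0765),.081,.022,"dark",s);print("head",p,r)
im=rect(f,(.585,.0765),.081,.022,12,s);print(im.max(2))
print(to_tool(np.array([*p,.2125])-s["ee_pos"],s))
# weight in hand: top plane at TCP-.1785+.025
z=s["ee_pos"][2]-.1535
im=rect(f,s["ee_pos"][:2],z,.04,200,s).max(2);cv2.imwrite("pics/_w7.png",rect(f,s["ee_pos"][:2],z,.04,400,s))
E
```

```text
9.8333 [0.57162253 0.00277827 0.27640878] [ 0.027 -0.005  0.04   0.017  0.018  0.002  0.008]
head [0.587  0.0772] 0.0119
[[190 192 187 189 182 189 188 181 181 181 178 182]
 [192 188 188 187 187 183 186 178 185 187 182 180]
 [198 105 184 190 186 184 182 185 182 184 175 182]
 [193 189 195 198  44  41  37  30 181 183 182 182]
 [196 199 198  43  46  42  38  36  44 105 184 178]
 [144 196 198  47  45  43  40  36  25 110 135 178]
 [190 191 146  42  43  41  38  35  18 107 173 179]
 [192 195 190 190  42  40  36  31 110 113 172 176]
 [189 190 183 189 194 180 177 176 163 175 170 175]
 [184 186 187 190 190 182 186 191 187 183 185 157]
 [180 187 188 180 183 184 189 187 182 182 186 183]
 [185 190 189 182 186 189 180 183 182 186 186 180]]
(array([ 0.1519, -0.0038,  0.1279]), np.float64(-13.09))
```

Head measured at (0.587, 0.0772) with radius 11.9 mm (true 12), so 76 mm ahead and 2 mm to tool −y. Lowering, then inserting.

Request:
apply_moves(motion="-0.2 0 -0.004 0.05 0;-0.2 0 -0.004 0.09 0;-0.2 0 -0.004 0.115 0;-0.2 0 -0.004 0.125 0;-0.2 0 -0.004 0.125 0")

```text
time: 10.3
ee_pos: [0.5686, 0.0015, 0.2127]
orientation: [0.784, 0.621, -0.001, -0.001]
ft_force: [1.0, 0.9, -3.4]
gripper_width: 0.0581
finger_force: 65.3
```

```bash
python3 - <<'E'
from h import *
s=sense();print(s["time"],s["ee_pos"],s["ft_force"])
print(to_tool(np.array([.587,.0772,.2095])-s["ee_pos"],s))
f=grab_frame("wrist")
z=s["ee_pos"][2]-.1535
im=rect(f,s["ee_pos"][:2],z,.045,360,s); a=f["pixels"]
p=w2pix(f,[[.587,.0772,.071]],s)[0]; print("rod under head px",p)
g=grab_frame("side")
cv2.imwrite("pics/w8.png",np.hstack([im,cv2.resize(a[:,80:440],(360,384))[:360],]))
E
```

```text
10.3 [0.56855549 0.00149251 0.21266477] [ 0.95689634  0.86231136 -3.37006935]
(array([0.1558, 0.0012, 0.0061]), np.float64(-13.26))
rod under head px [263.28313138  92.84668111]
```

View pics/w8.png

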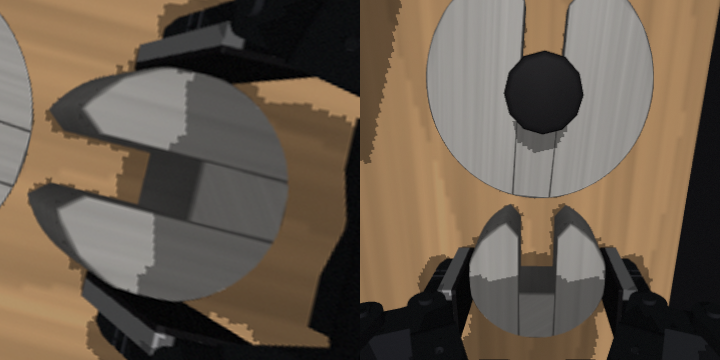

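The weight's slot (about (537,250), right panel) lines up with the rod head at (543,92), with an offset of about 1.5 mm to +y. I'll correct that and insert.

Request:
apply_moves(motion="-0.2 0.02 0.003 0 0;-0.2 0.045 0.003 0 0;-0.2 0.07 0.003 0 0;-0.2 0.09 0.003 0 0;-0.2 0.09 0.003 0 0")

```text
time: 10.82
ee_pos: [0.5816, 0.0514, 0.2144]
orientation: [0.782, 0.624, 0.001, -0.001]
ft_force: [-0.0, 2.4, -3.5]
gripper_width: 0.0577
finger_force: 65.4
```

Request:
apply_moves(motion="-0.2 0.015 0 0 0;-0.2 0.03 0 0 0;-0.2 0.04 0 0 0;-0.2 0.05 0 0 0;-0.2 0.05 0 0 0")

```text
time: 11.23
ee_pos: [0.5867, 0.0723, 0.214]
orientation: [0.783, 0.622, 0.0, -0.0]
ft_force: [0.3, 0.2, -4.2]
gripper_width: 0.058
finger_force: 65.4
```

Request:
apply_moves(motion="-0.2 0.004 0 0 0;-0.2 0.008 0 0 0;-0.2 0.008 0 0 0")

```text
time: 11.48
ee_pos: [0.5875, 0.0748, 0.214]
orientation: [0.783, 0.622, 0.0, -0.0]
ft_force: [-0.1, 0.4, -3.2]
gripper_width: 0.0575
finger_force: 65.4
```

Request:
apply_moves(motion="-0.2 0.003 0 0 0;-0.2 0.006 0 0 0;-0.2 0.006 0 0 0")

```text
time: 11.73
ee_pos: [0.5881, 0.077, 0.2139]
orientation: [0.784, 0.621, -0.0, 0.0]
ft_force: [-1.6, -2.1, -3.3]
gripper_width: 0.0578
finger_force: 65.5
```

Request:
apply_moves(motion="-0.2 0.003 0 0 0;-0.2 0.006 0 0 0;-0.2 0.006 0 0 0")

```text
time: 11.98
ee_pos: [0.5884, 0.0776, 0.2139]
orientation: [0.784, 0.621, -0.002, 0.001]
ft_force: [-1.8, -6.8, -0.6]
gripper_width: 0.0577
finger_force: 65.7
```

Contact with the rod, so it's home. Lowering with a slight preload.

Request:
apply_moves(motion="-0.2 -0.003 0 0.004 0;-0.2 -0.003 0 0.007 0;-0.2 -0.003 0 0.009 0;-0.2 -0.003 0 0.009 0")

```text
time: 12.32
ee_pos: [0.5884, 0.0773, 0.2095]
orientation: [0.784, 0.621, -0.001, 0.001]
ft_force: [-2.1, -6.6, -0.6]
gripper_width: 0.058
finger_force: 65.7
```

Request:
apply_moves(motion="-0.2 0 0 0.002 0;-0.2 0 0 0.004 0;-0.2 0 0 0.004 0")

```text
time: 12.57
ee_pos: [0.5884, 0.0772, 0.2094]
orientation: [0.784, 0.621, -0.001, 0.0]
ft_force: [-8.4, -6.7, 14.4]
gripper_width: 0.0578
finger_force: 67.4
```

Request:
apply_moves(motion="-0.2 0 0 -0.004 0;0.2 0 0 -0.004 0;0.6 0 0 -0.004 0;0.75 0 0 -0.004 0;0.75 0 0 -0.004 0")

```text
time: 12.98
ee_pos: [0.589, 0.0802, 0.21]
orientation: [0.783, 0.622, 0.001, -0.0]
ft_force: [1.3, 0.1, 1.0]
gripper_width: 0.0747
finger_force: 0.0
```

Request:
apply_moves(motion="0.75 0 0 -0.02 0;0.75 0 0 -0.05 0;0.75 0 0 -0.1 0;0.75 0 0 -0.16 0;0.75 0 0 -0.2 0")

```text
time: 13.4
ee_pos: [0.5892, 0.0797, 0.3127]
orientation: [0.783, 0.622, 0.001, 0.001]
ft_force: [0.7, 0.2, -0.1]
gripper_width: 0.075
finger_force: 0.0
```

Request:
apply_moves(motion="0 -0.08 0 0 0;0 -0.15 0 0 0;0 -0.15 0 0 0;0 -0.15 0 0 0")

```text
time: 13.73
ee_pos: [0.5713, 0.0034, 0.3107]
orientation: [0.785, 0.62, 0.0, 0.001]
ft_force: [0.4, 0.3, 0.7]
gripper_width: 0.0428
finger_force: 0.0
```

```bash
python3 - <<'E'
from h import *
s=sense();print(s["time"],s["ee_pos"],s["gripper_width"],s["joint_positions"].round(2))
f=grab_frame("wrist")
p,r,k=blob(f,(.587,.0772),.081,.022,"dark",s);print("head",p,r)
# weights: edge points by gradient circle fit in the wrist view
for z,R0,h in ((.056,.03,.04),(.031,.05,.06)):
    im=cv2.GaussianBlur(rect(f,(.587,.0772),z,h,480,s),(5,5),0); q=2*h/479
    e=cv2.Canny(im,30,80); v,u=np.nonzero(e); best=None
    for a in np.arange(-.008,.0081,.0005):
        for b in np.arange(-.008,.0081,.0005):
            d=np.abs(np.hypot(h-v*q-a,h-u*q-b)-R0); n=(d<.0006).sum()
            if best is None or n>best[0]: best=(n,.587+a,.0772+b)
    print("circle",R0,best)
for n in ("top","side"):
    g=grab_frame(n); print(n,[blob(g,c,.0955,.03,"dark")[:2] for c in [(.568,.215)]])
    cv2.imwrite(f"pics/_{n}.png",rect(g,(.56,.09),.0675,.18,480))
cv2.imwrite("pics/w9.png",np.hstack([f["pixels"][:300,100:420],np.zeros((300,1,3),np.uint8),*[cv2.resize(cv2.imread(f"pics/_{n}.png"),(235,300)) for n in("top","side")]]))
E
```

```text
13.7333 [0.57127978 0.00338556 0.31074678] 0.042815682705337164 [-0.21  0.44  0.19  1.85 -0.11  0.86 -0.19]
head [0.5869 0.0773] 0.0119
circle 0.03 (np.int64(1135), np.float64(0.5875), np.float64(0.07770000000000002))
circle 0.05 (np.int64(1216), np.float64(0.586), np.float64(0.07820000000000002))
top [(array([0.568, 0.215]), 0.0424)]
side [(array([0.568, 0.215]), 0.0424)]
```

View pics/w9.png

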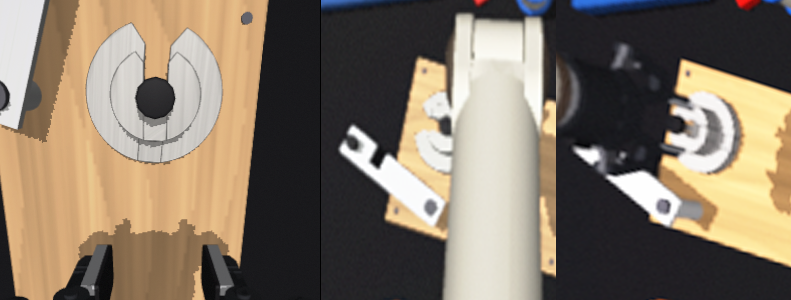

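The wrist view shows the small weight lying concentric on the big one around the rod head at (155,98). Fitted centres are within 1 mm of the expected home position. The keeper arm is open at about 0.31 rad with its knob near (0.566, 0.221). Moving to the far side of the knob.

Request:
apply_moves(motion="-1 0.441 -0.204 0 0.051;-1 0.441 -0.204 0 0.051;-1 0.441 -0.204 0 0.051;-1 0.441 -0.204 0 0.051;-1 0.441 -0.204 0 0.051")

```text
time: 14.3
ee_pos: [0.5285, 0.2124, 0.3096]
orientation: [0.83, 0.558, 0.0, -0.0]
ft_force: [0.6, -0.1, 0.0]
gripper_width: 0.0002
finger_force: 0.0
```

Request:
apply_moves(motion="-1 0.04 0 0 0;-1 0.04 0 0 0;-1 0.04 0 0 0")

```text
time: 14.55
ee_pos: [0.5365, 0.2306, 0.3093]
orientation: [0.829, 0.559, 0.0, -0.0]
ft_force: [0.7, -0.6, 0.6]
gripper_width: -0.0002
finger_force: 0.0
```

```bash
cat >> h.py <<'E'
pv=np.array([.491,.1025])
def arc(thetas,p0,h0,z=None,rho=.142):
    "rows from commanded start p0 (xy), tool x heading h0 deg; tool-y heading = theta-9.5-90"
    a=np.radians(h0); xt=np.array([np.cos(a),np.sin(a)]); yt=np.array([np.sin(a),-np.cos(a)])
    for th in thetas:
        P=pv+rho*np.array([np.cos(np.radians(th)),np.sin(np.radians(th))]); d=P-p0
        print(th,P.round(4),"x %.4f y %.4f turn %.4f"%(d@xt/.5,d@yt/.5,(h0-(th-9.5))/180))
E
python3 - <<'E'
from h import *
s=sense();p=s["ee_pos"];M=R.from_quat(s["orientation"]).as_matrix();h0=np.degrees(np.arctan2(M[1,0],M[0,0]))
print(p,h0,s["gripper_width"],s["joint_positions"].round(2))
arc([77],p[:2],h0)
f=grab_frame("wrist")
for c in [(.566,.221)]: 
    for h in (.02,.03): print(blob(f,c,.0955,h,"dark",s)[:2])
print(rect(f,(.566,.221),.0955,.04,16,s).max(2))
E
```

```text
[0.53645001 0.2305839  0.30933926] 68.02460814911201 -0.0001688634464422119 [-0.58  0.46  0.17  1.82 -0.1   0.87 -0.75]
77 [0.5229 0.2409] x 0.0090 y -0.0327 turn 0.0029
(array([0.5655, 0.225 ]), 0.0126)
(array([0.5785, 0.2244]), 0.0319)
[[ 45  45  45  45  45  45  45  44  44  44  44  45  44 161 253 253]
 [ 44  45  45  44  44  45  44  45  45  44  44  45  49 236 252 253]
 [ 45  44  46  45  45  44  44  44  43  45  45  44 134 250 252 252]
 [ 45  44  44  44  45  44  44  45  45  45  45  45 141 251 252 253]
 [ 45  45  45  44  45 118  44  45  44  44  46  44 175 253 253 254]
 [ 45  44  45  44  38 255 255 226  44  44  45  42 247 253 253 254]
 [ 45  45  44  45 255 255 255 153 250  45  42 144 251 252 252 144]
 [ 45  45  44 162 255  27  26  56  52  90 255 117 186 186 252 251]
 [ 44  45  42 255 255  24  25  55  53  58 223 207 192 192 251 250]
 [ 44  44  56 255 255 255  75  18 117 218 215 182 204 254 254 254]
 [ 44  45  45  42 223 255 255 255 255 219 123 195 200 133 220 255]
 [ 44  45  43  45  45  30 255 255 255 220 118 193 190 169 216 215]
 [ 45  45  44  45  44  30  30 150 219 215  41  71  39  31 185  29]
 [ 45  45  45  45  44  30  30  30 137 137  76  40  32  33  41  41]
 [ 45  45  45  46  45  30  28  31  30 136 136 136 136  46  41  32]
 [ 45  45  46  45  45  37  30 137 137  48  34  51 134  70  32  33]]
```

Request:
apply_moves(motion="-1 0.009 -0.033 0 0.003;-1 0.009 -0.033 0.06 0.003;-1 0.009 -0.033 0.1 0.003;-1 0.009 -0.033 0.118 0.003;-1 0.009 -0.033 0.118 0.003")

```text
time: 15.02
ee_pos: [0.5227, 0.2358, 0.2482]
orientation: [0.834, 0.552, -0.003, 0.0]
ft_force: [-1.2, 0.7, -0.4]
gripper_width: 0.0
finger_force: 0.0
```

```bash
python3 - <<'E'
from h import *
s=sense();p=s["ee_pos"];M=R.from_quat(s["orientation"]).as_matrix();h0=np.degrees(np.arctan2(M[1,0],M[0,0]))
print(p,h0,s["ft_force"])
arc([72,67,62,57,52],p[:2],h0)
for t in (52,27): print();arc(np.arange(5)*-5+t-5,pv+.142*np.array([np.cos(np.radians(t)),np.sin(np.radians(t))]),t-9.5)
E
```

```text
[0.52274763 0.23577812 0.24824558] 67.03503059377555 [-1.22269885  0.70528448 -0.421237  ]
72 [0.5349 0.2376] x 0.0127 y 0.0210 turn 0.0252
67 [0.5465 0.2332] x 0.0138 y 0.0457 turn 0.0530
62 [0.5577 0.2279] x 0.0127 y 0.0705 turn 0.0808
57 [0.5683 0.2216] x 0.0095 y 0.0950 turn 0.1085
52 [0.5784 0.2144] x 0.0041 y 0.1192 turn 0.1363

47 [0.5878 0.2064] x 0.0030 y 0.0246 turn 0.0278
42 [0.5965 0.1975] x 0.0039 y 0.0494 turn 0.0556
37 [0.6044 0.188 ] x 0.0026 y 0.0741 turn 0.0833
32 [0.6114 0.1777] x -0.0009 y 0.0986 turn 0.1111
27 [0.6175 0.167 ] x -0.0064 y 0.1228 turn 0.1389

22 [0.6227 0.1557] x 0.0030 y 0.0246 turn 0.0278
17 [0.6268 0.144 ] x 0.0039 y 0.0494 turn 0.0556
12 [0.6299 0.132 ] x 0.0026 y 0.0741 turn 0.0833
7 [0.6319 0.1198] x -0.0009 y 0.0986 turn 0.1111
2 [0.6329 0.1075] x -0.0064 y 0.1228 turn 0.1389
```

Request:
apply_moves(motion="-1 0.005 0.021 0 0.025;-1 0.006 0.046 0 0.053;-1 0.006 0.07 0 0.081;-1 0.002 0.095 0 0.108;-1 -0.003 0.119 0 0.136")

```text
time: 15.43
ee_pos: [0.579, 0.2125, 0.2519]
orientation: [0.932, 0.361, 0.001, -0.0]
ft_force: [-1.1, 0.1, -0.3]
gripper_width: 0.0
finger_force: 0.3
```

```bash
python3 - <<'E'
from h import *
s=sense();p=s["ee_pos"];M=R.from_quat(s["orientation"]).as_matrix();h0=np.degrees(np.arctan2(M[1,0],M[0,0]))
d=p[:2]-pv; print(p,h0,s["ft_force"],"rho",np.hypot(*d),"theta",np.degrees(np.arctan2(d[1],d[0])))
E
```

```text
[0.57903817 0.21249526 0.25190705] 42.371986071308136 [-1.14593372  0.14682367 -0.26408602] rho 0.14088888503493457 theta 51.32686671972448
```

On the arc and pushing the knob with about 1 N, as expected. Continuing.

Request:
apply_moves(motion="-1 0.004 0.025 0 0.028;-1 0.005 0.049 0 0.056;-1 0.004 0.074 0 0.083;-1 0 0.099 0 0.111;-1 -0.005 0.123 0 0.139")

```text
time: 15.85
ee_pos: [0.6187, 0.1653, 0.2519]
orientation: [0.989, 0.151, 0.001, -0.0]
ft_force: [-0.5, 0.2, 0.0]
gripper_width: -0.0001
finger_force: 0.3
```

Request:
apply_moves(motion="-1 0.003 0.025 0 0.028;-1 0.004 0.049 0 0.056;-1 0.003 0.074 0 0.083;-1 -0.001 0.099 0 0.111;-1 -0.006 0.123 0 0.139")

```text
time: 16.27
ee_pos: [0.6343, 0.1056, 0.252]
orientation: [0.998, -0.067, 0.001, -0.001]
ft_force: [-1.3, 1.6, 0.4]
gripper_width: -0.0004
finger_force: 0.3
```

```bash
python3 - <<'E'
from h import *
s=sense();p=s["ee_pos"];M=R.from_quat(s["orientation"]).as_matrix();h0=np.degrees(np.arctan2(M[1,0],M[0,0]))
d=p[:2]-pv; print(p,h0,s["ft_force"],"rho",np.hypot(*d),"theta",np.degrees(np.arctan2(d[1],d[0])))
f=grab_frame("side")
# knob: dark spot on white arm near predicted
th=np.radians(2-9.5);c=pv+.14*np.array([np.cos(th),np.sin(th)]);print("pred knob",c)
print(rect(f,c,.0955,.04,16).max(2))
E
```

```text
[0.63430117 0.10556408 0.25201438] -7.683528199384139 [-1.29784466  1.57246216  0.44111406] rho 0.14333392294123667 theta 1.2249182430828571
pred knob [0.62980228 0.08422633]
[[ 35  36  36  36  35  34  34  36  34  37  35  35  35  35  34  36]
 [ 32  35  36  36  36  34  33  34  34  34  35  34  36  35  30  36]
 [ 39  37  34  34  35  35  36  35  35  35  35  36  34  67 245 201]
 [ 56  49  31  26  34  35  36  36  35  36  36  36  35 134 253 255]
 [ 90  83  49  27  41  37  36  35  35  35  35  35  29 185 252 218]
 [ 86  75  52  43  72  83  78  62  30  75  55  31  24 234 255 163]
 [ 42  41  29  27  28  27  38  49  26  77 124 138 153 246 252 252]
 [ 30  27  23  27  33  30  24  23  24  18  23  52 110 181 201 203]
 [ 32  35  40  71  90  76  50  25  21  21  16  19  12  68 192 198]
 [ 35  34  40  46  58  77  90  56  29  43  31  16   5  59 180 192]
 [ 35  34  35  35  33  35  33  33  51 164 181 138 151 174 199 188]
 [ 34  36  35  34  35  34  36  33  93 202 203 206 202 201 200 184]
 [ 36  35  36  35  34  34  35  29 132 255 197 202 200 200 198 176]
 [ 35  33  37  35  36  35  35  15 193 255 229 197 201 197 199 176]
 [ 34  36  35  33  35  35  34  17 221 255 188  75  61 101 174 168]
 [ 35  33  35  36  34  34  35  40 227 255  70  17  22  20  42 181]]
```

Request:
apply_moves(motion="-1 0.001 0.01 0 0.011;-1 0.001 0.02 0 0.022;-1 0.001 0.025 0 0.028;-1 0.001 0.025 0 0.028")

```text
time: 16.65
ee_pos: [0.6323, 0.0939, 0.2508]
orientation: [0.994, -0.109, 0.0, -0.0]
ft_force: [-0.1, -0.2, -0.1]
gripper_width: 0.0
finger_force: 0.0
```

Request:
apply_moves(motion="-1 0.001 0.006 0 0.006;-1 0.001 0.01 0 0.01;-1 0.001 0.01 0 0.01")

```text
time: 16.9
ee_pos: [0.6316, 0.0891, 0.2505]
orientation: [0.992, -0.124, -0.0, 0.0]
ft_force: [0.4, 0.2, 0.8]
gripper_width: -0.0
finger_force: 0.1
```

Request:
apply_moves(motion="-1 0 0.005 0 0.005;-1 0 0.01 0 0.01;-1 0 0.01 0 0.01")

```text
time: 17.15
ee_pos: [0.6312, 0.0875, 0.2506]
orientation: [0.99, -0.139, 0.001, -0.002]
ft_force: [4.4, 6.1, -3.4]
gripper_width: 0.0001
finger_force: 3.4
```

Request:
apply_moves(motion="-1 0 0.003 0 0;-1 0 0.006 0 0;-1 0 0.006 0 0")

```text
time: 17.4
ee_pos: [0.6309, 0.0869, 0.2507]
orientation: [0.991, -0.137, 0.001, -0.003]
ft_force: [5.3, 10.2, -3.7]
gripper_width: -0.0002
finger_force: 5.7
```

Hard stop reached (over 11 N, no travel). Backing off along the arc, rising, and checking.

Request:
apply_moves(motion="-1 0 -0.02 0 0;-1 0 -0.05 0 0;-1 0 -0.06 -0.05 0;-1 0 -0.06 -0.12 0;-1 0 -0.06 -0.2 0")

```text
time: 17.82
ee_pos: [0.6371, 0.1117, 0.3492]
orientation: [0.99, -0.139, -0.002, 0.001]
ft_force: [0.9, 0.2, 0.3]
gripper_width: -0.0
finger_force: 0.0
```

Request:
apply_moves(motion="-1 0 -0.08 -0.05 0;-1 0 -0.16 -0.05 0;-1 0 -0.24 -0.05 0;-1 0 -0.32 -0.05 0;-1 0 -0.4 -0.05 0")

```text
time: 18.23
ee_pos: [0.6931, 0.3056, 0.3758]
orientation: [0.99, -0.139, -0.0, -0.0]
ft_force: [0.8, -0.3, -0.3]
gripper_width: -0.0003
finger_force: 0.0
```

```bash
python3 - <<'E'
from h import *
s=sense();print(s["ee_pos"],s["ft_force"])
for n in ("side","top"):
    f=grab_frame(n); c=(.55,.085); h=.11;N=660
    im=rect(f,c,.0675,h,N); q=2*h/(N-1)
    hsv=cv2.cvtColor(im,cv2.COLOR_BGR2HSV); m=((hsv[...,1]<40)&(hsv[...,2]>175)).astype(np.uint8)
    # stay near the expected arm strip
    e=np.array([.968,-.25]); v,u=np.mgrid[:N,:N]; X=c[0]+h-v*q-pv[0]; Y=c[1]+h-u*q-pv[1]
    a=X*e[0]+Y*e[1]; b=-X*e[1]+Y*e[0]  # along, across
    m&=((abs(b)<.035)&(a>-.03)&(a<.165)).astype(np.uint8)
    for a0 in (.03,.05,.07,.085,.11,.12,.15):
        k=m.astype(bool)&(abs(a-a0)<.003); print(n,a0,(b[k].min().round(4),b[k].max().round(4)) if k.any() else None,end=" ")
    print("reach",np.percentile(a[m>0],99.8).round(4))
    print([blob(f,cc,z,hh,"white")[:2] for cc,z,hh in (((.4290,-.3235),.025,.045),)])
    cv2.imwrite(f"pics/_end_{n}.png",im)
E
```

```text
[0.69308304 0.30559287 0.37577028] [ 0.82631193 -0.31974124 -0.31549406]
side 0.03 (np.float64(-0.0219), np.float64(0.0177)) side 0.05 (np.float64(-0.0219), np.float64(0.0166)) side 0.07 (np.float64(-0.0211), np.float64(0.017)) side 0.085 (np.float64(-0.035), np.float64(0.0199)) side 0.11 (np.float64(-0.035), np.float64(0.0195)) side 0.12 (np.float64(-0.0348), np.float64(0.0202)) side 0.15 (np.float64(-0.035), np.float64(0.0193)) reach 0.155
[(array([ 0.4297, -0.3243]), 0.0309)]
top 0.03 (np.float64(-0.0196), np.float64(0.0167)) top 0.05 (np.float64(-0.0201), np.float64(0.0164)) top 0.07 (np.float64(-0.035), np.float64(0.0191)) top 0.085 (np.float64(-0.035), np.float64(0.0239)) top 0.11 (np.float64(-0.035), np.float64(0.0265)) top 0.12 (np.float64(-0.035), np.float64(0.0287)) top 0.15 (np.float64(-0.0187), np.float64(0.0194)) reach 0.154
[(array([ 0.429 , -0.3229]), 0.0306)]
```

The keeper lies along the stand's −y (centred within 1–2 mm, reach 154–155 mm), the plain weight hasn't moved, and the robot is clear.

Request:
apply_moves(motion="-1 0 0 0 0;-1 0 0 0 0;-1 0 0 0 0")

```text
time: 18.58
ee_pos: [0.6934, 0.3005, 0.3755]
orientation: [0.99, -0.141, 0.0, 0.001]
ft_force: [0.4, 0.1, 0.0]
gripper_width: -0.0003
finger_force: 0.0
```

```bash
python3 -c "
from plant import *
print(hand_in())"
```

```text
the job is handed in; nothing more can be done
None
```

I handed the job in at about 19 s: both weights measured home on the rod, the small one on the big one, and the keeper was swung to its stop; the hand-in returned no verdict, and I viewed 11 pictures, one over the limit of 10.

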